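# Refit the lamp hatch of a microscope light base

## Task

The lamp in the microscope's light base has been changed: put the loose hatch back. It is longer than its opening, so tilt it, tuck one end under the front lip and press the sprung bar there in to its stop while you lower the other end past the rear lip; settle the hatch flat on its ledges, let the spring send it home with both ends under the lips, and let go. Work gently, the thin metal bends if forced, and leave the other things on the bench alone.

Things in the scene. Friction and masses are not known exactly. Their poses are not given: they have to be found in the camera images.
- hatch_grip (a point): Middle of the hatch's grip bar. The hatch is a rigid cream metal panel 150 (its x) x 100 (y) x 5 mm, 0.22-0.37 kg, with a black bow handle on the middle of its top: a bar 12 thick (x) x 70 long (y) x 22 mm tall, 18 mm free below it, on 12 mm legs at its ends. This point is 29 mm above the panel's top, 11 mm below the bar's top. z: out of the panel. Both ends alike. Starts flat on the bench.
- light_base: Light base, a fixed cream metal box with a flat deck 78 mm above the bench; white round stage glass in its +y half, hatch opening in its -y half. Origin: on the bench, under the middle of the opening; -x is its front (two dials, robot side), z up. It spans x -115 to 105, y -62 to 152 mm. Thin metal, bends when forced: over 38 N in all (sum of contacts) from the hatch, 15 N from the robot.
- opening (a point): Drawn middle of the hatch opening, 80 mm up (top of its aluminium frame), axes as light_base. The whole frame (lips, ledges, sprung bar, rear stop) is screwed on through slots and sits 0 to 6 mm forward or rearward (x) of the drawn place given here: feel for it. Drawn lip edges: front x = -64, rear x = +70 mm; side walls y = -53, +53 (3 mm spare each side).
- front_shelf (a point): Drawn middle of the rear edge of the front ledge, on its top: x = -48, z = 62 mm in light_base's frame. This ledge is a shelf running 44 mm forward (-x) under the front lip and the sprung bar. The side ledges (same height) are 8 mm wide. The lips are 4 mm thick, z = 76 to 80, leaving 14 mm between ledge and lip. Lamp parts lie below the ledges.
- home (a point): Drawn place of hatch_grip with the hatch home: x = 3 (up to 6 mm either way with the frame), y = 0, z = 96 mm in light_base's frame, axes alike (either way round). The panel then lies flat on the ledges, drawn x = -72 to +78 mm, its rear end against the frame's rear stop, 8 mm under each lip.
- bar_face (a point): Drawn middle of the free sprung bar's face, x = -61, z = 69 mm in light_base's frame. The steel bar, 80 mm wide (y) and 12 mm tall, stands 1 mm above the shelf, 3 mm proud of the front lip. A hatch end pushes it forward (-x) 21.5 mm to its stop, drawn x = -82.5; it resists with 2.5 N at first, 8 N at the stop. The level hatch clears the rear lip only in the last 2.5 mm.
- end_a (a point): Middle of the end face of the hatch at its own x = -75 mm, half-way through the 5 mm thickness; 75 mm along the panel from hatch_grip and 31.5 mm below it.
- end_b (a point): The same at the other end of the hatch, at its own x = +75 mm.
- jar: Bystander: sample jar 56 mm across, 75 mm tall. Origin: centre of its underside.
- bowl: Bystander: white plastic bowl 170 mm across, 55 mm tall. Origin: centre of its underside.
- rock: Bystander: grey rock about 60 x 45 x 45 mm. Origin: centre of its underside.
- hammer: Bystander: hammer 280 mm long, lying. Origin: underside, mid-length.

How it is judged:
By the outcome, as a careful person would: the job done as asked, in the order asked, and still so for the second after the job is handed in, with the robot touching nothing.
It also fails if it takes over 67 s, if anything falls off the work surface, if the arm or the gripper's body presses on something with over 40 N, if the wrist force passes 120 N, or if a joint passes its speed limit or range.

## Robot

A 6-joint arm with a two-finger parallel gripper is mounted at the origin on the work surface. World frame = base frame: x ahead of the robot, y to its left, z up, the work surface at z = 0. Lengths are in m, angles in rad, forces in N, time in s.
With the tool pointing down it reaches from about 0.3 to 0.775 m from the base axis. Payload 14.6 kg.
Tool frame: the origin (TCP) lies on the mounting face of the last link; the fingertips stand 199 mm ahead of it and the grasp point (between the pads) lies 180 mm ahead of it; z points along the fingers, y is the line along which they close (so a half turn about z gives the same grasp; the last joint's range is limited). The gripper opens to 94 mm and grips with 3 to 60 N. Pads are 16 mm wide; open, the fingers measure 119 mm over their backs; the gripper's body (75 mm by 177 mm) begins 78 mm behind the grasp point.
Start: joints at [-1.345, 0.3, 1.521, -0, 1.321, -0.067], TCP at [0.159, -0.527, 0.405] pointing down, gripper open.
Joint ranges: [-3.03, 3.03], [-0.79, 2.21], [0.23, 2.52], [-1.04, 4.18], [0, 3.07], [-2.55, 2.55]. Speed limits (rad/s): [2.22, 2.22, 2.57, 3.14, 3.14, 3.14].

## Interface

Orientations are given as [roll, pitch, yaw] about the fixed x, y, z axes, in that order (R = Rz(yaw) Ry(pitch) Rx(roll)).
In Python, from station import get_obs, camera, hand_in gives the robot as it stands.
- The arm moves only by the tool apply_moves, never from a script. Its argument "increments" is a list of rows, each an object of numbers: "tx", "ty", "tz": the shift along the tool's x, y, z as a fraction of full scale; "ax", "ay", "az": the turn, a rotation vector about the tool's x, y, z as a fraction of full scale. In form: [{"tx": .., "ty": .., "tz": .., "ax": .., "ay": .., "az": ..}, ...]. A call has 1 to 12 rows; each row shifts and turns the commanded pose from where the row before left it, along the tool's axes as they then stand; what a row does not reach is not made up. Full scale, the value 1, is 30 mm for a shift and 5 degrees for a turn. A row lasts 1/8 s, in which the tool goes at most 62.5 mm and 10.7 degrees, less where a joint would pass 70% of its speed; a pose out of reach is approached as far as the arm can. A call with a number of a shift or a turn outside -1 to 1 is refused whole. A call with a gripper value outside its range is refused whole. "jaw" is the closure, from 0 (fully open) to 1 (shut), set as the call begins (left out, the last holds). The fingers move at their own pace and stop on an object; "force" is the grip in N (left out, the last holds). Time passes only in rows, so rows that do not move let the fingers close. It gives the time, the measured TCP pose, the force, the opening and the grip force at its end, in the units of the state.
- get_obs(): the state, without advancing time (a new reading comes with each control period).
- camera(name): name is "scene" or "top" or "wrist"; returns a dict with "pixels" (384x512x3 uint8, red, green, blue), "camera_matrix" (3x3 intrinsics, pixels), "R" (3x3) and "t" (3): a world point X has camera coordinates R X + t; the wrist camera has in their place "T_tool_cam" (4x4, takes a point from camera to tool coordinates, whose origin is the TCP and whose axes are the flange's). Camera axes: x right, y down, z forward; pixel columns grow to the right and rows downward; lengths in m; the calibration is good to about 2 mm. The wrist camera is an equidistant fisheye: a pixel r from the principal point sees the ray r / f radians off the axis. A picture is of the moment at which its call begins: read the wrist's pose just before it. There is no depth.
- hand_in(): hands the job in; it is judged then, once.
The state is a dict: "time_s": time; "qpos": joint angles; "joint_vel": joint speeds; "tau": joint torques, N m; "ee_pos": TCP position; "eef_rot": TCP orientation; "force": force on the tool from outside, world axes, zero at the start; "moment": the same for the moment, N m; "grip_width": finger opening in m; "grip_force": force on a finger pad.
Only numpy, scipy, OpenCV 4.12 (cv2) and the standard library are available. Lean on these libraries where they do the work, as an engineer would, in place of code of your own. Each camera call takes 0.05 s, during which the arm holds its last target. There are 200 camera calls.

## Working session

There is one attempt and no reset: what is moved stays moved. The work goes in short steps, Python scripts to look and compute and a tool call to move; the robot and the scene stay as the last step left them, time stands still between calls to the robot, and variables do not carry over. Pictures are saved under pics/ and viewed, at most 10 in all, crops included, and the job is handed in when it is done.

Besides the shell and the picture viewer there is one more tool, called after "Emit:" by a JSON object that holds its "name" and its "arguments". apply_moves: Moves the arm, as the interface text tells. Its arguments: {"type":"object","properties":{"increments":{"type":"array"},"jaw":{"type":"number"},"force":{"type":"number"}},"required":["increments"]}

```bash
mkdir -p pics; ls; cat > h.py <<'E'
import numpy as np,cv2
from station import get_obs,camera,hand_in
def save(n,f):
    c=camera(n); cv2.imwrite('pics/'+f,c['pixels'][:,:,::-1]); np.savez('pics/'+f+'.npz',**{k:np.array(v) for k,v in c.items()}); return c
def load(f): return dict(np.load('pics/'+f+'.npz'))
def ray(c,u,v,z):
    K,R,t=c['camera_matrix'],c['R'],c['t']
    d=R.T@np.linalg.inv(K)@np.array([u,v,1.]); o=-R.T@t
    return o+d*(z-o[2])/d[2]
def proj(c,X):
    p=c['camera_matrix']@(c['R']@np.array(X)+c['t']); return p[:2]/p[2]
E
python3 - <<'E'
from h import *
o=get_obs(); print({k:np.round(v,3) for k,v in o.items()})
a=save('top','top0.png'); b=save('scene','scene0.png')
for c in(a,b): print(np.round(-c['R'].T@c['t'],3),np.round(c['R'][2],2),c['camera_matrix'].round(0).tolist())
E
```

```text
pics
{'time_s': np.float64(0.0), 'qpos': array([-1.345,  0.3  ,  1.522,  0.   ,  1.321, -0.067]), 'joint_vel': array([-0.001,  0.001, -0.   ,  0.   ,  0.   , -0.   ]), 'tau': array([-0.0000e+00, -5.3180e+01, -3.5273e+01,  7.1000e-02,  2.4000e-02,
       -0.0000e+00]), 'ee_pos': array([ 0.159, -0.527,  0.404]), 'eef_rot': array([-3.14 , -0.   ,  0.293]), 'force': array([0.308, 0.765, 0.723]), 'moment': array([-0.02 , -0.004, -0.004]), 'grip_force': np.float64(0.0), 'grip_width': np.float64(0.094)}
[0.312 0.013 1.419] [ 0.23 -0.   -0.97] [[419.0, 0.0, 252.0], [0.0, 419.0, 193.0], [0.0, 0.0, 1.0]]
[1.355 0.279 1.007] [-0.62 -0.23 -0.75] [[361.0, 0.0, 250.0], [0.0, 361.0, 196.0], [0.0, 0.0, 1.0]]
```

View pics/top0.png

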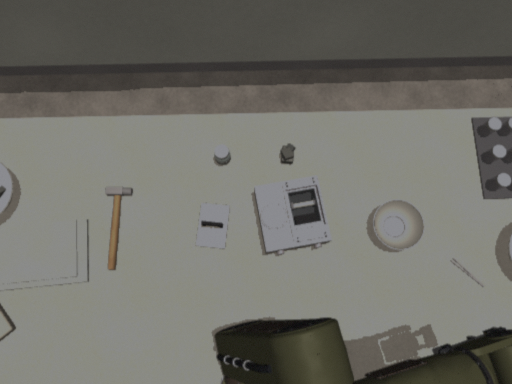

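View pics/scene0.png

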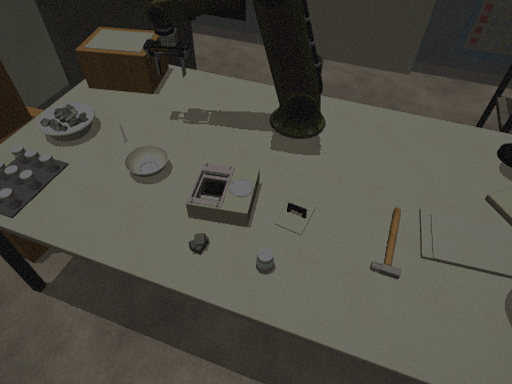

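Top view: the hatch is at about (213,225) with its handle across it. The light base is at (292,213) with its opening at (305,207). The jar is at (222,154), the rock at (288,154) and the bowl at (397,225). I'll enlarge it to get the corners.

```bash
python3 - <<'E'
from h import *
im=cv2.imread('pics/top0.png')[170:260,190:335]
im=cv2.resize(im,None,fx=5.5,fy=5.5,interpolation=cv2.INTER_CUBIC)
im=cv2.convertScaleAbs(im,alpha=1.5)
for i in range(0,145,20): cv2.putText(im,str(190+i),(int(i*5.5),10),0,.4,(0,0,255)); cv2.line(im,(int(i*5.5),0),(int(i*5.5),495),(0,0,120),1)
for i in range(0,90,20): cv2.putText(im,str(170+i),(0,int(i*5.5)+10),0,.4,(0,0,255)); cv2.line(im,(0,int(i*5.5)),(797,int(i*5.5)),(0,0,120),1)
cv2.imwrite('pics/crop0.png',im)
c=load('top0.png')
for n,u,v,z in [('hatch',213,225,.005),('open',305,207,.08),('jar',222,154,.04),('rock',288,154,.02),('bowl',397,225,.03)]: print(n,ray(c,u,v,z).round(3))
E
```

```text
hatch [0.536 0.146 0.005]
open [ 0.577 -0.161  0.08 ]
jar [0.778 0.111 0.04 ]
rock [ 0.779 -0.119  0.02 ]
bowl [ 0.519 -0.471  0.03 ]
```

View pics/crop0.png

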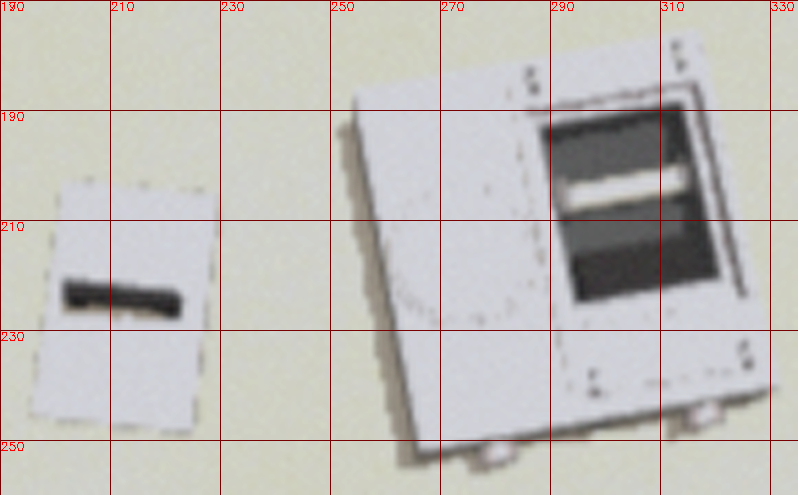

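```bash
cat >> h.py <<'E'
def fit(L,W):
    L=np.array(L);W=np.array(W)[:,:2];lc=L.mean(0);wc=W.mean(0)
    a=((L-lc)[:,0]+1j*(L-lc)[:,1]);b=((W-wc)[:,0]+1j*(W-wc)[:,1])
    th=np.angle((b*a.conj()).sum()); R=np.array([[np.cos(th),-np.sin(th)],[np.sin(th),np.cos(th)]])
    t=wc-R@lc; return t,th,np.round((L@R.T+t-W)*1e3,1)
E
python3 - <<'E'
from h import *
c=load('top0.png')
P=[(254.5,187),(266,252.5),(330,241),(317.5,175.5)]
print(fit([(.105,.152),(-.115,.152),(-.115,-.062),(.105,-.062)],[ray(c,*p,.078) for p in P]))
H=[(200.5,203),(229.5,205.5),(225,248.5),(195.5,245.5)]
print(fit([(.075,.05),(.075,-.05),(-.075,-.05),(-.075,.05)],[ray(c,*p,.005) for p in H]))
print([ray(c,*p,.045).round(4)[:2] for p in [(202,221.5),(222.5,224)]])
K=load('scene0.png');print('done')
E
```

```text
(array([ 0.56879692, -0.16153495]), np.float64(0.14696129467682154), array([[ 2.1,  2.2],
       [-0. ,  1.7],
       [-0.8, -4.3],
       [-1.2,  0.4]]))
(array([0.5351475 , 0.14693041]), np.float64(-0.11190888735287734), array([[ 1.3, -0.6],
       [ 1.2, -0. ],
       [-0.7,  0.2],
       [-1.8,  0.3]]))
[array([0.5426, 0.1784]), array([0.5327, 0.1105])]
done
```

The base origin is at about (0.569, -0.162) with yaw 8.4°. The hatch is at (0.535, 0.147) with yaw -6.4°, and its handle lies across its x axis. I'll go over the opening first for a wrist view.

Emit:
{"name": "apply_moves", "arguments": {"increments": [{"tx": 0.976, "ty": -0.453}, {"tx": 0.976, "ty": -0.453}, {"tx": 0.976, "ty": -0.453}, {"tx": 0.976, "ty": -0.453}, {"tx": 0.976, "ty": -0.453}, {"tx": 0.976, "ty": -0.453}, {"tx": 0.976, "ty": -0.453}, {"tx": 0.976, "ty": -0.453}, {"tx": 0.976, "ty": -0.453}, {"tx": 0.976, "ty": -0.453}, {"tx": 0.976, "ty": -0.453}, {"tx": 0.976, "ty": -0.453}]}}

```text
schema error: expected keys tx, ty, tz, ax, ay, az
```

Emit:
{"name": "apply_moves", "arguments": {"increments": [{"tx": 0.976, "ty": -0.453}, {"tx": 0.976, "ty": -0.453}, {"tx": 0.976, "ty": -0.453}, {"tx": 0.976, "ty": -0.453}, {"tx": 0.976, "ty": -0.453}, {"az": -1}, {"az": -1}, {"az": -1}, {"az": -1}, {"az": -1}, {"az": -1}, {"az": -1}]}}

```text
schema error: expected keys tx, ty, tz, ax, ay, az
```

Emit:
{"name": "apply_moves", "arguments": {"increments": [{"az": -1}, {"az": -1}, {"az": -1}, {"az": -1}, {"az": -1}, {"az": -1}, {"az": -1}, {"az": -1}, {"az": -1}, {"az": -0.32}, {}]}}

```text
schema error: expected keys tx, ty, tz, ax, ay, az
```

```bash
cat >> h.py <<'E'
from scipy.spatial.transform import Rotation as Ro
def wsave(f):
    o=get_obs(); c=camera('wrist'); cv2.imwrite('pics/'+f,c['pixels'][:,:,::-1])
    np.savez('pics/'+f+'.npz',p=o['ee_pos'],e=o['eef_rot'],K=c['camera_matrix'],T=c['T_tool_cam'],px=c['pixels']); return load(f)
def wray(c,u,v,z):
    K=c['K'];x=(u-K[0,2])/K[0,0];y=(v-K[1,2])/K[1,1];r=np.hypot(x,y)+1e-12
    d=np.array([np.sin(r)*x/r,np.sin(r)*y/r,np.cos(r)])
    R=Ro.from_euler('xyz',c['e']).as_matrix();T=c['T']
    d=R@T[:3,:3]@d;o=R@T[:3,3]+c['p']; return o+d*(z-o[2])/d[2]
def wproj(c,X):
    R=Ro.from_euler('xyz',c['e']).as_matrix();T=c['T']
    q=T[:3,:3].T@(R.T@(np.array(X)-c['p'])-T[:3,3]);s=np.hypot(q[0],q[1]);r=np.arctan2(s,q[2])
    return np.array([c['K'][0,0]*r*q[0]/s+c['K'][0,2],c['K'][1,1]*r*q[1]/s+c['K'][1,2]])
E
python3 - <<'E'
from h import *
c=wsave('w0.png'); o=get_obs(); print(o['time_s'],o['ee_pos'],o['eef_rot'],o['force'],c['K'].tolist(),c['T'].round(3).tolist())
im=cv2.imread('pics/w0.png'); cv2.imwrite('pics/w0b.png',cv2.resize(im,(800,600),interpolation=cv2.INTER_CUBIC))
E
```

```text
0.15 [ 0.1587539  -0.52656128  0.40422821] [-3.14071471e+00 -8.57022571e-05  2.92813196e-01] [ 0.78579006  0.74082769 -0.31231801] [[297.3186396354542, 0.0, 252.7215399171237], [0.0, 297.3186396354542, 193.06541510462685], [0.0, 0.0, 1.0]] [[0.001, -0.97, -0.243, 0.07], [1.0, 0.001, -0.0, -0.0], [0.0, -0.243, 0.97, 0.02], [0.0, 0.0, 0.0, 1.0]]
```

View pics/w0b.png

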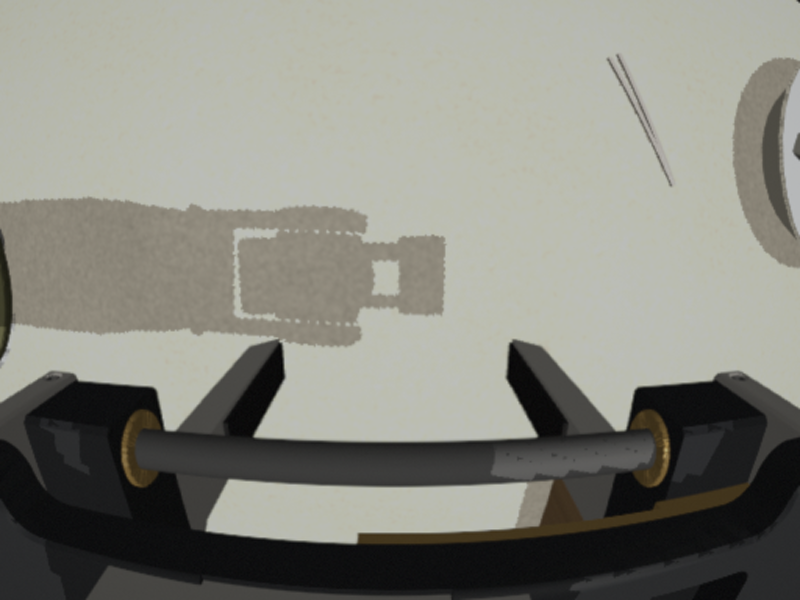

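The wrist view shows the fingers at the bottom of the image and tool +x pointing up. Every key is required in each row, so I'll resend, with a 60 mm offset so the opening is in clear view.

Emit:
{"name": "apply_moves", "arguments": {"increments": [{"tx": 0.959, "ty": -0.336, "tz": 0, "ax": 0, "ay": 0, "az": 0}, {"tx": 0.959, "ty": -0.336, "tz": 0, "ax": 0, "ay": 0, "az": 0}, {"tx": 0.959, "ty": -0.336, "tz": 0, "ax": 0, "ay": 0, "az": 0}, {"tx": 0.959, "ty": -0.336, "tz": 0, "ax": 0, "ay": 0, "az": 0}, {"tx": 0.959, "ty": -0.336, "tz": 0, "ax": 0, "ay": 0, "az": 0}, {"tx": 0.959, "ty": -0.336, "tz": 0, "ax": 0, "ay": 0, "az": 0}, {"tx": 0.959, "ty": -0.336, "tz": 0, "ax": 0, "ay": 0, "az": 0}, {"tx": 0.959, "ty": -0.336, "tz": 0, "ax": 0, "ay": 0, "az": 0}, {"tx": 0.959, "ty": -0.336, "tz": 0, "ax": 0, "ay": 0, "az": 0}, {"tx": 0.959, "ty": -0.336, "tz": 0, "ax": 0, "ay": 0, "az": 0}, {"tx": 0.959, "ty": -0.336, "tz": 0, "ax": 0, "ay": 0, "az": 0}, {"tx": 0.959, "ty": -0.336, "tz": 0, "ax": 0, "ay": 0, "az": 0}]}}

```text
time_s: 1.65
ee_pos: [0.4551, -0.3104, 0.4045]
eef_rot: [-3.141, 0.0, 0.293]
force: [-0.2, -0.2, -0.1]
grip_width: 0.0945
grip_force: 0.0
```

Emit:
{"name": "apply_moves", "arguments": {"increments": [{"tx": 0.959, "ty": -0.336, "tz": 0, "ax": 0, "ay": 0, "az": 0}, {"tx": 0.959, "ty": -0.336, "tz": 0, "ax": 0, "ay": 0, "az": 0}, {"tx": 0.959, "ty": -0.336, "tz": 0, "ax": 0, "ay": 0, "az": 0}, {"tx": 0.959, "ty": -0.336, "tz": 0, "ax": 0, "ay": 0, "az": 0}, {"tx": 0.959, "ty": -0.336, "tz": 0, "ax": 0, "ay": 0, "az": 0}, {"tx": 0, "ty": 0, "tz": 0, "ax": 0, "ay": 0, "az": -1}, {"tx": 0, "ty": 0, "tz": 0, "ax": 0, "ay": 0, "az": -1}, {"tx": 0, "ty": 0, "tz": 0, "ax": 0, "ay": 0, "az": -1}, {"tx": 0, "ty": 0, "tz": 0, "ax": 0, "ay": 0, "az": -1}, {"tx": 0, "ty": 0, "tz": 0, "ax": 0, "ay": 0, "az": -1}, {"tx": 0, "ty": 0, "tz": 0, "ax": 0, "ay": 0, "az": -1}, {"tx": 0, "ty": 0, "tz": 0, "ax": 0, "ay": 0, "az": -1}]}}

```text
time_s: 3.15
ee_pos: [0.5776, -0.2214, 0.4043]
eef_rot: [-3.141, 0.0, 0.907]
force: [-0.3, 0.0, -0.9]
grip_width: 0.0943
grip_force: 0.0
```

Emit:
{"name": "apply_moves", "arguments": {"increments": [{"tx": 0, "ty": 0, "tz": 0, "ax": 0, "ay": 0, "az": -1}, {"tx": 0, "ty": 0, "tz": 0, "ax": 0, "ay": 0, "az": -1}, {"tx": 0, "ty": 0, "tz": 0, "ax": 0, "ay": 0, "az": -1}, {"tx": 0, "ty": 0, "tz": 0, "ax": 0, "ay": 0, "az": -1}, {"tx": 0, "ty": 0, "tz": 0, "ax": 0, "ay": 0, "az": -1}, {"tx": 0, "ty": 0, "tz": 0, "ax": 0, "ay": 0, "az": -1}, {"tx": 0, "ty": 0, "tz": 0, "ax": 0, "ay": 0, "az": -1}, {"tx": 0, "ty": 0, "tz": 0, "ax": 0, "ay": 0, "az": -1}, {"tx": 0, "ty": 0, "tz": 0, "ax": 0, "ay": 0, "az": -1}, {"tx": 0, "ty": 0, "tz": 0, "ax": 0, "ay": 0, "az": -0.32}, {"tx": 0, "ty": 0, "tz": 0, "ax": 0, "ay": 0, "az": 0}, {"tx": 0, "ty": 0, "tz": 0, "ax": 0, "ay": 0, "az": 0}]}}

```text
time_s: 4.65
ee_pos: [0.5776, -0.2214, 0.4046]
eef_rot: [-3.142, -0.0, 1.716]
force: [0.5, -0.0, 0.5]
grip_width: 0.0939
grip_force: 0.0
```

```bash
python3 - <<'E'
from h import *
c=wsave('w1.png'); o=get_obs(); print(o['time_s'],o['ee_pos'],o['eef_rot'],o['force'])
im=cv2.imread('pics/w1.png'); cv2.imwrite('pics/w1b.png',cv2.resize(im,(800,600),interpolation=cv2.INTER_CUBIC))
E
```

```text
4.7 [ 0.57756009 -0.22136247  0.40455517] [-3.14149175e+00 -7.65715475e-05  1.71600510e+00] [-0.08576134  0.43947429 -0.75662296]
```

View pics/w1b.png

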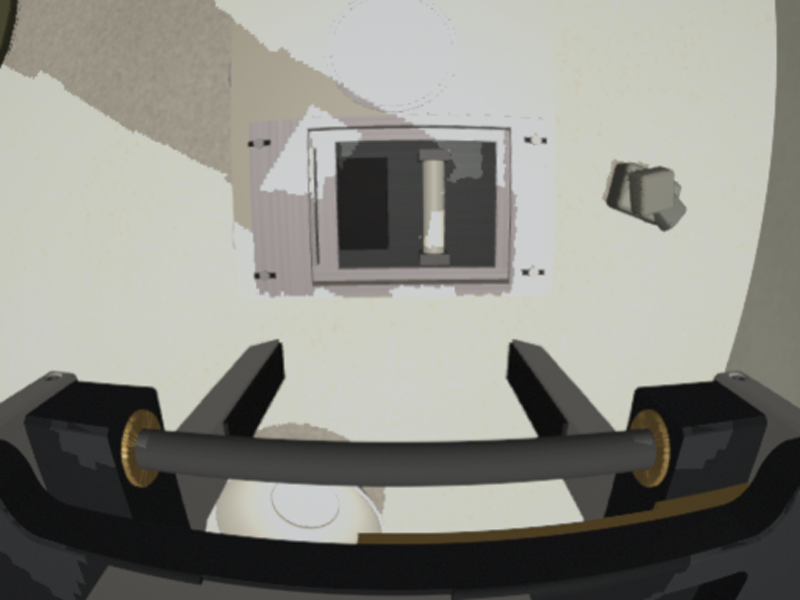

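The wrist view shows the opening frame clearly. The front lip edge is at about col 309, the rear at 512, and the side walls at about rows 128 and 283 (800x600 picture). I'll zoom in for the corners.

```bash
python3 - <<'E'
from h import *
im=cv2.imread('pics/w1.png')[65:200,145:360]
s=3.7
im=cv2.convertScaleAbs(cv2.resize(im,None,fx=s,fy=s,interpolation=cv2.INTER_CUBIC),alpha=1.0)
for i in range(5,215,10): cv2.line(im,(int(i*s),0),(int(i*s),6 if i%20-5 else 12),(0,0,255),1);cv2.putText(im,str(145+i),(int(i*s)-10,22),0,.35,(0,0,255))
for i in range(5,135,10): cv2.line(im,(0,int(i*s)),(8,int(i*s)),(0,0,255),1);cv2.putText(im,str(65+i),(10,int(i*s)+4),0,.35,(0,0,255))
cv2.imwrite('pics/w1c.png',im)
E
```

```text
(no output)
```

View pics/w1c.png

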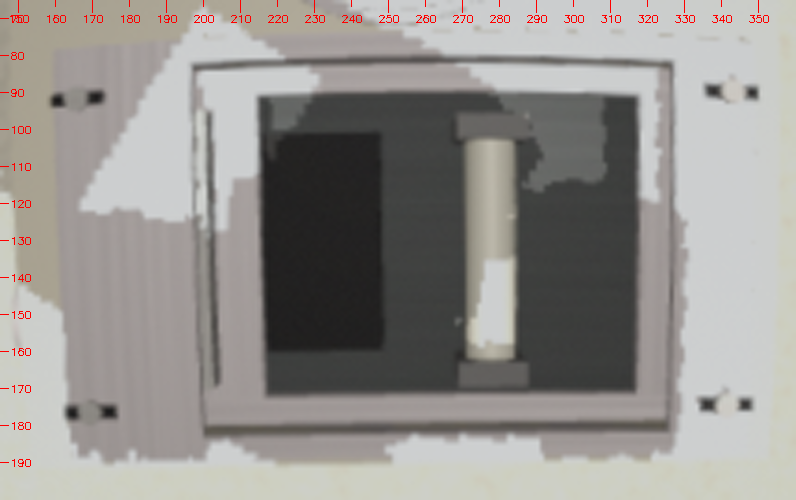

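```bash
python3 - <<'E'
from h import *
c=load('w1.png')
P=[(197.5,82.5),(326.7,82),(325,180.5),(200.3,181.5)]
W=np.array([wray(c,*p,.08) for p in P]); print(W.round(4)[:,:2])
d=lambda i,j:round(1e3*np.linalg.norm(W[i]-W[j]),1)
print(d(0,1),d(2,3),d(0,3),d(1,2))
print(fit([(-.064,.053),(.070,.053),(.070,-.053),(-.064,-.053)],W))
# dark window (ledge inner edges z .062)
Q=[(215,90),(317.3,90.5),(317,170.5),(216.7,171.5)]
V=np.array([wray(c,*p,.062) for p in Q]); print(V.round(4)[:,:2]); print(fit([(-.048,.045),(.054,.045),(.054,-.045),(-.048,-.045)],V))
# screws (z ~ .08)
for p in [(166,92),(343,91),(341,174.5),(170,176.5)]: print(wray(c,*p,.08)[:2].round(4))
# predicted base corners in the wrist view with coarse pose
E
```

```text
[[ 0.5051 -0.1204]
 [ 0.6361 -0.0995]
 [ 0.6521 -0.2025]
 [ 0.5211 -0.223 ]]
132.7 132.6 103.8 104.2
(array([ 0.57562273, -0.16179459]), np.float64(0.15561928764628738), array([[-0.9,  1. ],
       [ 0.4,  0.9],
       [ 0.9, -0.8],
       [-0.5, -1.1]]))
[[ 0.5217 -0.1247]
 [ 0.6312 -0.108 ]
 [ 0.6457 -0.1957]
 [ 0.5354 -0.2133]]
(array([ 0.58054447, -0.16085696]), np.float64(0.1565677405728786), array([[ 4.4,  0.8],
       [-4.3, -0. ],
       [-4.8, -1.2],
       [ 4.7,  0.5]]))
[ 0.4729 -0.1333]
[ 0.6549 -0.1053]
[ 0.6686 -0.1933]
[ 0.4875 -0.2222]
```

The frame's lip corners fit at 1 mm: origin (0.5756, -0.1618), yaw 0.156. Now the same relative view over the hatch.

Emit:
{"name": "apply_moves", "arguments": {"increments": [{"tx": 0.943, "ty": -0.01, "tz": 0, "ax": 0, "ay": 0, "az": 0}, {"tx": 0.943, "ty": -0.01, "tz": 0, "ax": 0, "ay": 0, "az": 0}, {"tx": 0.943, "ty": -0.01, "tz": 0, "ax": 0, "ay": 0, "az": 0}, {"tx": 0.943, "ty": -0.01, "tz": 0, "ax": 0, "ay": 0, "az": 0}, {"tx": 0.943, "ty": -0.01, "tz": 0, "ax": 0, "ay": 0, "az": 0}, {"tx": 0.943, "ty": -0.01, "tz": 0, "ax": 0, "ay": 0, "az": 0}, {"tx": 0.943, "ty": -0.01, "tz": 0, "ax": 0, "ay": 0, "az": 0}, {"tx": 0.943, "ty": -0.01, "tz": 0.5, "ax": 0, "ay": 0, "az": 0}, {"tx": 0.943, "ty": -0.01, "tz": 0.5, "ax": 0, "ay": 0, "az": 0}, {"tx": 0.943, "ty": 0, "tz": 0.5, "ax": 0, "ay": 0, "az": 0}, {"tx": 0.943, "ty": 0, "tz": 0.5, "ax": 0, "ay": 0, "az": 0}, {"tx": 0, "ty": 0, "tz": 0.48, "ax": 0, "ay": 0, "az": 0.95}]}}

```text
time_s: 6.2
ee_pos: [0.5292, 0.0877, 0.3298]
eef_rot: [3.141, -0.0, 1.634]
force: [1.4, -0.8, -0.4]
grip_width: 0.0941
grip_force: 0.0
```

Emit:
{"name": "apply_moves", "arguments": {"increments": [{"tx": 0, "ty": 0, "tz": 0, "ax": 0, "ay": 0, "az": 1}, {"tx": 0, "ty": 0, "tz": 0, "ax": 0, "ay": 0, "az": 1}, {"tx": 0, "ty": 0, "tz": 0, "ax": 0, "ay": 0, "az": 0}]}}

```text
time_s: 6.58
ee_pos: [0.5296, 0.0861, 0.3303]
eef_rot: [3.142, 0.0, 1.46]
force: [0.7, -0.5, -0.6]
grip_width: 0.0939
grip_force: 0.0
```

```bash
python3 - <<'E'
from h import *
c=wsave('w2.png'); o=get_obs(); print(o['time_s'],o['ee_pos'],o['eef_rot'])
im=cv2.imread('pics/w2.png')[65:200,145:360]
s=3.7
im=cv2.convertScaleAbs(cv2.resize(im,None,fx=s,fy=s,interpolation=cv2.INTER_CUBIC),alpha=1.0)
for i in range(5,215,10): cv2.line(im,(int(i*s),0),(int(i*s),8),(0,0,255),1);cv2.putText(im,str(145+i),(int(i*s)-10,22),0,.35,(0,0,255))
for i in range(5,135,10): cv2.line(im,(0,int(i*s)),(8,int(i*s)),(0,0,255),1);cv2.putText(im,str(65+i),(10,int(i*s)+4),0,.35,(0,0,255))
cv2.imwrite('pics/w2c.png',im)
E
```

```text
6.625 [0.52956244 0.08611449 0.33030197] [ 3.14151240e+00 -4.04185578e-05  1.46102268e+00]
```

View pics/w2c.png

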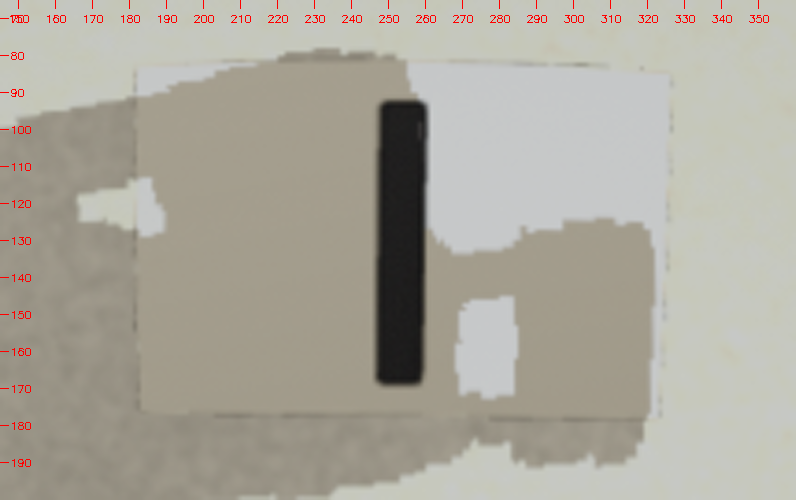

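The hatch is clear in this view. Its corners are near (181.5,83.5), (326,85.5), (323.5,178.5) and (182.5,176.5), and the black bar spans cols 247-260 and rows 92-169.

```bash
python3 - <<'E'
from h import *
c=load('w2.png')
H=[(181.8,83.3),(326.3,85.3),(323.7,178.3),(182.5,176.3)]
W=np.array([wray(c,*p,.005) for p in H])
d=lambda i,j:round(1e3*np.linalg.norm(W[i]-W[j]),1)
print(d(0,1),d(2,3),d(0,3),d(1,2))
print(fit([(-.075,.05),(.075,.05),(.075,-.05),(-.075,-.05)],W))
px=cv2.cvtColor(c['px'],cv2.COLOR_RGB2GRAY); m=(px<90).astype(np.uint8); m[:75]=0;m[190:]=0;m[:,:230]=0;m[:,280:]=0
cn=max(cv2.findContours(m,0,1)[0],key=cv2.contourArea); r=cv2.minAreaRect(cn); b=cv2.boxPoints(r); print(r,b.tolist())
V=np.array([wray(c,*p,.045) for p in b]); print(V.round(4)[:,:2],V.mean(0))
E
```

```text
149.2 150.6 98.3 98.5
(array([0.53654041, 0.14590936]), np.float64(-0.1229937377102838), array([[-0.2,  0.8],
       [ 0.6,  0.8],
       [-0.5, -0.6],
       [ 0.1, -0.9]]))
((253.0, 130.0), (76.0, 12.0), 90.0) [[247.0, 92.0], [259.0, 92.0], [259.0, 168.0], [247.0, 168.0]]
[[0.5345 0.1815]
 [0.545  0.1804]
 [0.5376 0.1124]
 [0.5268 0.1136]] [0.53598066 0.14697246 0.045     ]
```

Emit:
{"name": "apply_moves", "arguments": {"increments": [{"tx": 0.7, "ty": 0, "tz": 0, "ax": 0, "ay": 0, "az": 0.14}, {"tx": 0.7, "ty": 0, "tz": 0, "ax": 0, "ay": 0, "az": 0}, {"tx": 0.62, "ty": 0, "tz": 0.4, "ax": 0, "ay": 0, "az": 0}, {"tx": 0, "ty": 0, "tz": 0.9, "ax": 0, "ay": 0, "az": 0}, {"tx": 0, "ty": 0, "tz": 0.9, "ax": 0, "ay": 0, "az": 0}, {"tx": 0, "ty": 0, "tz": 0.9, "ax": 0, "ay": 0, "az": 0}, {"tx": 0, "ty": 0, "tz": 0.5, "ax": 0, "ay": 0, "az": 0}, {"tx": 0, "ty": 0, "tz": 0.28, "ax": 0, "ay": 0, "az": 0}, {"tx": 0, "ty": 0, "tz": 0, "ax": 0, "ay": 0, "az": 0}]}}

```text
time_s: 7.75
ee_pos: [0.5368, 0.1464, 0.2137]
eef_rot: [-3.141, 0.0, 1.448]
force: [-0.3, -0.5, 0.4]
grip_width: 0.0942
grip_force: 0.0
```

Emit:
{"name": "apply_moves", "arguments": {"increments": [{"tx": 0, "ty": 0, "tz": 0, "ax": 0, "ay": 0, "az": 0}, {"tx": 0, "ty": 0, "tz": 0, "ax": 0, "ay": 0, "az": 0}, {"tx": 0, "ty": 0, "tz": 0, "ax": 0, "ay": 0, "az": 0}, {"tx": 0, "ty": 0, "tz": 0, "ax": 0, "ay": 0, "az": 0}, {"tx": 0, "ty": 0, "tz": 0, "ax": 0, "ay": 0, "az": 0}, {"tx": 0, "ty": 0, "tz": 0, "ax": 0, "ay": 0, "az": 0}, {"tx": 0, "ty": 0, "tz": 0, "ax": 0, "ay": 0, "az": 0}, {"tx": 0, "ty": 0, "tz": 0, "ax": 0, "ay": 0, "az": 0}], "jaw": 1, "force": 45}}

```text
time_s: 8.75
ee_pos: [0.5368, 0.1463, 0.2138]
eef_rot: [-3.142, 0.0, 1.447]
force: [-0.2, -0.1, -0.3]
grip_width: 0.0173
grip_force: 0.0
```

Emit:
{"name": "apply_moves", "arguments": {"increments": [{"tx": 0, "ty": 0, "tz": 0, "ax": 0, "ay": 0, "az": 0}, {"tx": 0, "ty": 0, "tz": 0, "ax": 0, "ay": 0, "az": 0}, {"tx": 0, "ty": 0, "tz": 0, "ax": 0, "ay": 0, "az": 0}, {"tx": 0, "ty": 0, "tz": -0.1, "ax": 0, "ay": 0, "az": 0}, {"tx": 0, "ty": 0, "tz": -0.5, "ax": 0, "ay": 0, "az": 0}, {"tx": 0, "ty": 0, "tz": -1, "ax": 0, "ay": 0, "az": 0}, {"tx": 0, "ty": 0, "tz": -1, "ax": 0, "ay": 0, "az": 0}, {"tx": 0, "ty": 0, "tz": -1, "ax": 0, "ay": 0, "az": 0}, {"tx": 0, "ty": 0, "tz": -1, "ax": 0, "ay": 0, "az": 0}, {"tx": 0, "ty": 0, "tz": -1, "ax": 0, "ay": 0, "az": 0}, {"tx": 0, "ty": 0, "tz": -0.6, "ax": 0, "ay": 0, "az": 0}, {"tx": 0, "ty": 0, "tz": 0, "ax": 0, "ay": 0, "az": 0}]}}

```text
time_s: 10.25
ee_pos: [0.5365, 0.1462, 0.4018]
eef_rot: [3.139, -0.001, 1.447]
force: [0.7, -0.5, -1.5]
grip_width: 0.0117
grip_force: 45.0
```

```bash
python3 - <<'E'
from h import *
c=wsave('w3.png'); o=get_obs(); print({k:np.round(v,4).tolist() for k,v in o.items() if k not in('tau','qpos','joint_vel')})
im=cv2.imread('pics/w3.png'); 
cv2.imwrite('pics/w3b.png',cv2.resize(im[60:360],(800,469),interpolation=cv2.INTER_CUBIC))
E
```

```text
{'time_s': 10.3, 'ee_pos': [0.5365, 0.1462, 0.4003], 'eef_rot': [3.1407, -0.0003, 1.4473], 'force': [0.3466, -0.0738, -2.5514], 'moment': [-0.1096, -0.0763, 0.0235], 'grip_force': 44.9991, 'grip_width': 0.0117}
```

View pics/w3b.png

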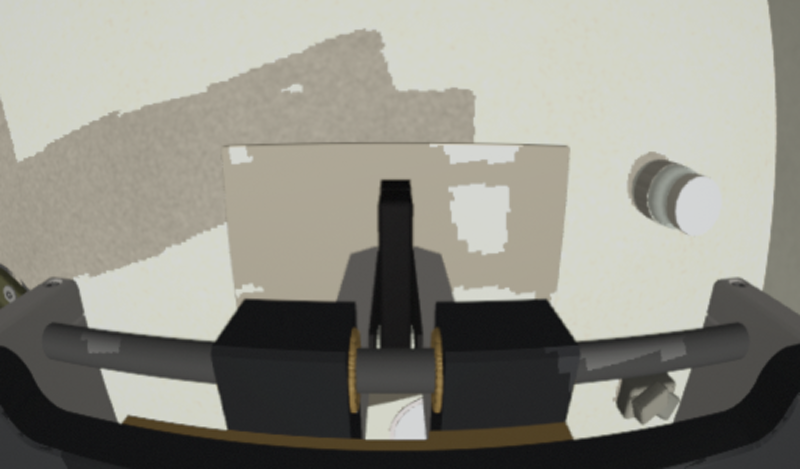

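The hatch is held squarely; its far edge corners are at (222,147) and (570,146) in the picture. Now carry it over the opening, yaw it and tilt it 15° with the front end down.

Emit:
{"name": "apply_moves", "arguments": {"increments": [{"tx": -0.5, "ty": 0.07, "tz": 0, "ax": 0, "ay": 0, "az": 0}, {"tx": -0.985, "ty": 0.137, "tz": 0, "ax": 0, "ay": 0, "az": 0}, {"tx": -0.985, "ty": 0.137, "tz": 0, "ax": 0, "ay": 0, "az": 0}, {"tx": -0.985, "ty": 0.137, "tz": 0, "ax": 0, "ay": 0, "az": 0}, {"tx": -0.985, "ty": 0.137, "tz": 0, "ax": 0, "ay": 0, "az": 0}, {"tx": -0.985, "ty": 0.137, "tz": 0, "ax": 0, "ay": 0, "az": 0}, {"tx": -0.985, "ty": 0.137, "tz": 0, "ax": 0, "ay": 0, "az": 0}, {"tx": -0.985, "ty": 0.137, "tz": 0, "ax": 0, "ay": 0, "az": 0}, {"tx": -0.985, "ty": 0.137, "tz": 0, "ax": 0, "ay": 0, "az": 0}, {"tx": -0.985, "ty": 0.137, "tz": 0, "ax": 0, "ay": 0, "az": 0}, {"tx": -0.985, "ty": 0.137, "tz": 0, "ax": 0, "ay": 0, "az": 0}]}}

```text
time_s: 11.68
ee_pos: [0.5409, -0.169, 0.399]
eef_rot: [-3.14, -0.0, 1.447]
force: [0.4, 0.1, -1.8]
grip_width: 0.0115
grip_force: 45.0
```

Emit:
{"name": "apply_moves", "arguments": {"increments": [{"tx": 0, "ty": 0, "tz": 0, "ax": 0, "ay": 0, "az": -0.8}, {"tx": 0, "ty": 0, "tz": 0, "ax": 0, "ay": 0, "az": -0.8}, {"tx": 0, "ty": 0, "tz": 0, "ax": 0, "ay": 0, "az": -0.8}, {"tx": 0, "ty": 0, "tz": 0, "ax": 0, "ay": 0, "az": -0.81}, {"tx": 0, "ty": 0, "tz": 0, "ax": -0.5, "ay": 0, "az": 0}, {"tx": 0, "ty": 0, "tz": 0, "ax": -0.75, "ay": 0, "az": 0}, {"tx": 0, "ty": 0, "tz": 0, "ax": -0.75, "ay": 0, "az": 0}, {"tx": 0, "ty": 0, "tz": 0, "ax": -0.5, "ay": 0, "az": 0}, {"tx": 0, "ty": 0, "tz": 0, "ax": -0.5, "ay": 0, "az": 0}, {"tx": 0, "ty": 0, "tz": 0, "ax": 0, "ay": 0, "az": 0}, {"tx": 0, "ty": 0, "tz": 0, "ax": 0, "ay": 0, "az": 0}]}}

```text
time_s: 13.05
ee_pos: [0.5412, -0.1676, 0.3994]
eef_rot: [2.882, -0.0, 1.727]
force: [0.3, 0.1, -2.8]
grip_width: 0.0119
grip_force: 45.0
```

```bash
cat >> h.py <<'E'
O=np.array([.5756,-.1618]);PSI=.156
F3=Ro.from_euler('z',PSI).as_matrix()
def state(o=None):
    "frame coords (mm) of grip, front bottom/top corner, rear bottom corner; tilt deg; force in frame axes"
    o=o or get_obs(); R=Ro.from_euler('xyz',o['eef_rot']).as_matrix()
    p=F3.T@(o['ee_pos']-np.array([*O,0])); Q=F3.T@R   # tool axes in frame
    H=np.column_stack([Q[:,1],Q[:,0],-Q[:,2]])  # hatch x,y,z
    G=p+.18*Q[:,2]; f=lambda v:((G+H@np.array(v))*1e3).round(1)
    th=np.degrees(np.arctan2(H[2,0],H[0,0]));yaw=np.degrees(np.arctan2(H[1,0],H[0,0]));roll=np.degrees(H[2,1])
    return dict(t=round(float(o['time_s']),2),G=(G*1e3).round(1),fb=f([-.075,0,-.034]),ft=f([-.075,0,-.029]),rb=f([.075,0,-.034]),th=round(th,2),yaw=round(yaw,2),roll=round(roll,2),F=(F3.T@o['force']).round(1),M=np.round(F3.T@o['moment'],2)),p,Q
def go(fbx,fbz,th,y=0,yawoff=0):
    "tool-frame increments (units) from the measured pose to one with front bottom corner there"
    s,p,Q=state(); t=np.radians(th);c_,s_=np.cos(t),np.sin(t)
    Gx=fbx+75*c_-34*s_; Gz=fbz+75*s_+34*c_
    T=np.array([Gx-180*s_,y,Gz+180*c_])/1e3
    Qt=np.column_stack([[0,1,0],[c_,0,s_],[s_,0,-c_]])
    return s,(Q.T@(T-p)/.03).round(3),(Ro.from_matrix(Q.T@Qt).as_rotvec(degrees=True)/5).round(3)
E
python3 - <<'E'
from h import *
c=load('w3.png'); o=dict(ee_pos=c['p'],eef_rot=c['e'])
R=Ro.from_euler('xyz',c['e']).as_matrix()
for z in(.190,.1915):
  for p in [(142.1,154.1),(364.8,153.4)]: print(((R.T@(wray(c,*p,z)-c['p']))*1e3).round(1))
s,dp,dr=go(-52,95,15); print(s,dp,dr)
E
```

```text
[ 49.2 -75.7 211.6]
[ 49.8  75.7 212. ]
[ 49.4 -75.1 210.1]
[ 50.   75.1 210.5]
{'t': 13.05, 'G': array([ 11.4,  -0.3, 225.4]), 'fb': array([-52.4,  -0.3, 173.3]), 'ft': array([-53.6,  -0.3, 178.1]), 'rb': array([ 92.6,  -0.3, 211.9]), 'th': np.float64(14.9), 'yaw': np.float64(0.02), 'roll': np.float64(0.01), 'F': array([ 0.3,  0.1, -2.8]), 'M': array([-0.08,  0.19, -0.01])} [ 0.011 -0.672  2.521] [-0.02  -0.004  0.003]
```

Emit:
{"name": "apply_moves", "arguments": {"increments": [{"tx": 0, "ty": -0.168, "tz": 0.63, "ax": 0, "ay": 0, "az": 0}, {"tx": 0, "ty": -0.168, "tz": 0.63, "ax": 0, "ay": 0, "az": 0}, {"tx": 0.01, "ty": -0.168, "tz": 0.63, "ax": 0, "ay": 0, "az": 0}, {"tx": 0, "ty": -0.168, "tz": 0.63, "ax": -0.02, "ay": 0, "az": 0}, {"tx": 0, "ty": 0, "tz": 0, "ax": 0, "ay": 0, "az": 0}, {"tx": 0, "ty": 0, "tz": 0, "ax": 0, "ay": 0, "az": 0}]}}

```text
time_s: 13.8
ee_pos: [0.5416, -0.167, 0.3224]
eef_rot: [2.878, 0.0, 1.727]
force: [0.7, 0.2, -2.3]
grip_width: 0.012
grip_force: 45.0
```

```bash
python3 - <<'E'
from h import *
c=wsave('w4.png'); print(go(-52,65,15)) 
im=cv2.imread('pics/w4.png')[40:290]
cv2.imwrite('pics/w4b.png',cv2.resize(im,(800,391),interpolation=cv2.INTER_CUBIC))
E
```

```text
({'t': 13.85, 'G': array([1.260e+01, 1.000e-01, 1.488e+02]), 'fb': array([-50.9,  -0. ,  96.4]), 'ft': array([-52.2,   0. , 101.2]), 'rb': array([9.390e+01, 1.000e-01, 1.356e+02]), 'th': np.float64(15.15), 'yaw': np.float64(0.05), 'roll': np.float64(-0.04), 'F': array([-0.9, -0.2, -1.7]), 'M': array([-0.07,  0.19, -0.03])}, array([-0.005, -0.291,  1.008]), array([0.03 , 0.006, 0.01 ]))
```

View pics/w4b.png

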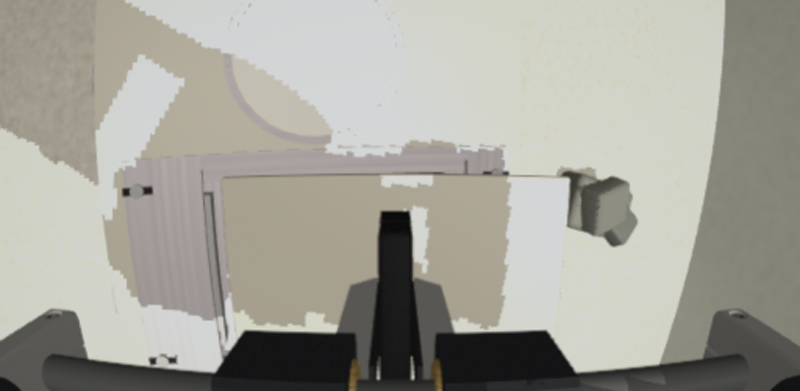

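The hatch's front end (col 222) sits just behind the front lip and bar (cols 205-215), parallel to the frame, with a small +y gap. Lower it now.

Emit:
{"name": "apply_moves", "arguments": {"increments": [{"tx": 0, "ty": -0.058, "tz": 0.2, "ax": 0, "ay": 0, "az": 0}, {"tx": 0, "ty": -0.058, "tz": 0.2, "ax": 0, "ay": 0, "az": 0}, {"tx": 0, "ty": -0.058, "tz": 0.2, "ax": 0, "ay": 0, "az": 0}, {"tx": 0, "ty": -0.058, "tz": 0.2, "ax": 0, "ay": 0, "az": 0}, {"tx": 0, "ty": -0.058, "tz": 0.18, "ax": 0.03, "ay": 0, "az": 0}, {"tx": 0, "ty": 0, "tz": 0, "ax": 0, "ay": 0, "az": 0}, {"tx": 0, "ty": 0, "tz": 0, "ax": 0, "ay": 0, "az": 0}]}}

```text
time_s: 14.72
ee_pos: [0.5408, -0.167, 0.2911]
eef_rot: [2.88, 0.0, 1.727]
force: [0.5, -0.5, -2.3]
grip_width: 0.0117
grip_force: 45.0
```

```bash
python3 -c "
from h import *
print(go(-60,63.5,15))"
```

```text
({'t': 14.72, 'G': array([ 11.3,   0.3, 117.2]), 'fb': array([-52.4,   0.2,  65. ]), 'ft': array([-53.7,   0.2,  69.8]), 'rb': array([ 92.5,   0.3, 103.7]), 'th': np.float64(14.96), 'yaw': np.float64(0.04), 'roll': np.float64(-0.01), 'F': array([ 0.4, -0.5, -2.3]), 'M': array([-0.03,  0.15,  0.  ])}, array([-0.009, -0.262, -0.018]), array([-0.007, -0.   ,  0.008]))
```

Emit:
{"name": "apply_moves", "arguments": {"increments": [{"tx": 0, "ty": -0.0086, "tz": 0.032, "ax": 0, "ay": 0, "az": 0}, {"tx": 0, "ty": -0.0086, "tz": 0.032, "ax": 0, "ay": 0, "az": 0}, {"tx": 0, "ty": 0, "tz": 0, "ax": 0, "ay": 0, "az": 0}]}}

```text
time_s: 15.1
ee_pos: [0.5407, -0.167, 0.2889]
eef_rot: [2.881, -0.0, 1.727]
force: [0.1, 0.4, -2.1]
grip_width: 0.0117
grip_force: 45.0
```

Emit:
{"name": "apply_moves", "arguments": {"increments": [{"tx": 0, "ty": -0.0086, "tz": 0.032, "ax": 0, "ay": 0, "az": 0}, {"tx": 0, "ty": 0, "tz": 0, "ax": 0, "ay": 0, "az": 0}]}}

```text
time_s: 15.35
ee_pos: [0.5407, -0.1669, 0.2879]
eef_rot: [2.881, -0.0, 1.727]
force: [-0.1, 0.7, -2.7]
grip_width: 0.0119
grip_force: 45.0
```

```bash
python3 -c "
from h import *
print(go(-60,63,15))"
```

```text
({'t': 15.35, 'G': array([ 11.2,   0.4, 114. ]), 'fb': array([-52.5,   0.3,  61.8]), 'ft': array([-53.8,   0.3,  66.6]), 'rb': array([ 92.4,   0.4, 100.5]), 'th': np.float64(14.95), 'yaw': np.float64(0.04), 'roll': np.float64(0.0), 'F': array([-0. ,  0.7, -2.7]), 'M': array([-0.02,  0.13, -0.  ])}, array([-0.011, -0.237, -0.105]), array([-0.01 , -0.002,  0.008]))
```

Emit:
{"name": "apply_moves", "arguments": {"increments": [{"tx": 0, "ty": -0.0086, "tz": 0.032, "ax": 0, "ay": 0, "az": 0}, {"tx": 0, "ty": 0, "tz": 0, "ax": 0, "ay": 0, "az": 0}]}}

```text
time_s: 15.6
ee_pos: [0.5408, -0.1669, 0.2875]
eef_rot: [2.88, 0.0, 1.728]
force: [-0.3, 0.9, 3.0]
grip_width: 0.0115
grip_force: 45.0
```

Emit:
{"name": "apply_moves", "arguments": {"increments": [{"tx": 0, "ty": -0.0043, "tz": 0.016, "ax": 0, "ay": 0, "az": 0}, {"tx": 0, "ty": 0, "tz": 0, "ax": 0, "ay": 0, "az": 0}]}}

```text
time_s: 15.85
ee_pos: [0.5409, -0.1669, 0.2872]
eef_rot: [2.879, 0.001, 1.727]
force: [0.1, 1.1, 7.3]
grip_width: 0.0114
grip_force: 45.0
```

The shelf contact is felt at about z 61.5 in my frame. Lift off about 1.5 mm and move forward into the bar.

Emit:
{"name": "apply_moves", "arguments": {"increments": [{"tx": 0, "ty": 0.014, "tz": -0.05, "ax": 0, "ay": 0, "az": 0}, {"tx": 0, "ty": -0.064, "tz": -0.017, "ax": 0, "ay": 0, "az": 0}, {"tx": 0, "ty": -0.064, "tz": -0.017, "ax": 0, "ay": 0, "az": 0}, {"tx": 0, "ty": -0.064, "tz": -0.017, "ax": 0, "ay": 0, "az": 0}, {"tx": 0, "ty": -0.064, "tz": -0.017, "ax": 0, "ay": 0, "az": 0}, {"tx": 0, "ty": -0.064, "tz": -0.017, "ax": 0, "ay": 0, "az": 0}, {"tx": 0, "ty": 0, "tz": 0, "ax": 0, "ay": 0, "az": 0}]}}

```text
time_s: 16.73
ee_pos: [0.5309, -0.1685, 0.2881]
eef_rot: [2.88, 0.0, 1.727]
force: [3.2, 0.7, -2.2]
grip_width: 0.0113
grip_force: 45.0
```

```bash
python3 -c "
from h import *
print(go(-76,62.5,15))"
```

```text
({'t': 16.73, 'G': array([  1.2,   0.3, 114.2]), 'fb': array([-62.4,   0.3,  62. ]), 'ft': array([-63.7,   0.3,  66.8]), 'rb': array([ 82.5,   0.4, 100.7]), 'th': np.float64(14.96), 'yaw': np.float64(0.04), 'roll': np.float64(-0.0), 'F': array([ 3.2,  0.2, -2.2]), 'M': array([-0.01, -0.52, -0.02])}, array([-0.01 , -0.437, -0.136]), array([-0.008, -0.001,  0.007]))
```

Emit:
{"name": "apply_moves", "arguments": {"increments": [{"tx": 0, "ty": -0.064, "tz": -0.017, "ax": 0, "ay": 0, "az": 0}, {"tx": 0, "ty": -0.064, "tz": -0.017, "ax": 0, "ay": 0, "az": 0}, {"tx": 0, "ty": -0.064, "tz": -0.017, "ax": 0, "ay": 0, "az": 0}, {"tx": 0, "ty": -0.064, "tz": -0.017, "ax": 0, "ay": 0, "az": 0}, {"tx": 0, "ty": -0.064, "tz": -0.017, "ax": 0, "ay": 0, "az": 0}, {"tx": 0, "ty": -0.064, "tz": -0.017, "ax": 0, "ay": 0, "az": 0}, {"tx": 0, "ty": -0.064, "tz": -0.017, "ax": 0, "ay": 0, "az": 0}, {"tx": 0, "ty": 0, "tz": 0, "ax": 0, "ay": 0, "az": 0}]}}

```text
time_s: 17.73
ee_pos: [0.5172, -0.1707, 0.2882]
eef_rot: [2.88, 0.0, 1.727]
force: [6.0, 1.6, -2.9]
grip_width: 0.0122
grip_force: 45.0
```

```bash
python3 -c "
from h import *
print(go(-81,62,15))"
```

```text
({'t': 17.73, 'G': array([-12.5,   0.3, 114.4]), 'fb': array([-76.1,   0.2,  62.1]), 'ft': array([-77.4,   0.2,  66.9]), 'rb': array([ 68.8,   0.3, 101. ]), 'th': np.float64(15.01), 'yaw': np.float64(0.03), 'roll': np.float64(-0.02), 'F': array([ 6.2,  0.6, -2.9]), 'M': array([ 0.1 , -1.28,  0.05])}, array([-0.01 , -0.158, -0.038]), array([0.002, 0.001, 0.006]))
```

Emit:
{"name": "apply_moves", "arguments": {"increments": [{"tx": 0, "ty": -0.032, "tz": -0.0086, "ax": 0, "ay": 0, "az": 0}, {"tx": 0, "ty": -0.032, "tz": -0.0086, "ax": 0, "ay": 0, "az": 0}, {"tx": 0, "ty": -0.032, "tz": -0.0086, "ax": 0, "ay": 0, "az": 0}, {"tx": 0, "ty": -0.032, "tz": -0.0086, "ax": 0, "ay": 0, "az": 0}, {"tx": 0, "ty": 0, "tz": 0, "ax": 0, "ay": 0, "az": 0}]}}

```text
time_s: 18.35
ee_pos: [0.5134, -0.1713, 0.2883]
eef_rot: [2.879, 0.0, 1.727]
force: [7.6, 1.8, -2.5]
grip_width: 0.0118
grip_force: 45.0
```

Emit:
{"name": "apply_moves", "arguments": {"increments": [{"tx": 0, "ty": -0.032, "tz": -0.0086, "ax": 0, "ay": 0, "az": 0}, {"tx": 0, "ty": 0, "tz": 0, "ax": 0, "ay": 0, "az": 0}]}}

```text
time_s: 18.6
ee_pos: [0.5124, -0.1714, 0.2883]
eef_rot: [2.879, 0.0, 1.727]
force: [7.6, 1.5, -2.7]
grip_width: 0.0117
grip_force: 45.0
```

```bash
python3 -c "
from h import *
print(go(-82,62,15))"
```

```text
({'t': 18.6, 'G': array([-17.2,   0.3, 114.5]), 'fb': array([-80.8,   0.2,  62.2]), 'ft': array([-82.1,   0.2,  67. ]), 'rb': array([ 64. ,   0.3, 101.1]), 'th': np.float64(15.04), 'yaw': np.float64(0.03), 'roll': np.float64(-0.02), 'F': array([ 7.8,  0.3, -2.7]), 'M': array([ 0.07, -1.51, -0.01])}, array([-0.01 , -0.035, -0.002]), array([0.007, 0.003, 0.006]))
```

Emit:
{"name": "apply_moves", "arguments": {"increments": [{"tx": 0, "ty": -0.032, "tz": -0.0086, "ax": 0, "ay": 0, "az": 0}, {"tx": 0, "ty": 0, "tz": 0, "ax": 0, "ay": 0, "az": 0}]}}

```text
time_s: 18.85
ee_pos: [0.5116, -0.1715, 0.2884]
eef_rot: [2.879, 0.001, 1.727]
force: [8.9, 1.9, -2.4]
grip_width: 0.0118
grip_force: 45.0
```

Emit:
{"name": "apply_moves", "arguments": {"increments": [{"tx": 0, "ty": -0.032, "tz": -0.0086, "ax": 0, "ay": 0, "az": 0}, {"tx": 0, "ty": 0, "tz": 0, "ax": 0, "ay": 0, "az": 0}]}}

```text
time_s: 19.1
ee_pos: [0.5109, -0.1716, 0.2888]
eef_rot: [2.877, 0.001, 1.727]
force: [12.7, 3.0, -3.3]
grip_width: 0.0116
grip_force: 45.0
```

```bash
python3 -c "
from h import *
print(go(-82,62,15))"
```

```text
({'t': 19.1, 'G': array([-18.4,   0.2, 115. ]), 'fb': array([-81.9,   0.1,  62.6]), 'ft': array([-83.2,   0.1,  67.4]), 'rb': array([ 62.9,   0.2, 101.8]), 'th': np.float64(15.16), 'yaw': np.float64(0.03), 'roll': np.float64(-0.06), 'F': array([13. ,  1. , -3.3]), 'M': array([ 0.2 , -2.79, -0.  ])}, array([-0.012,  0.011,  0.025]), array([0.032, 0.011, 0.006]))
```

The bar stop is felt at front edge x ≈ -82.7 with 13 N. That matches the frame I measured by camera. Now rotate about the front bottom edge, 1° per row, while keeping the bar pressed.

Emit:
{"name": "apply_moves", "arguments": {"increments": [{"tx": 0, "ty": 0.131, "tz": 0.047, "ax": 0.2, "ay": 0, "az": 0}, {"tx": 0, "ty": 0.1214, "tz": 0.0443, "ax": 0.2, "ay": 0, "az": 0}, {"tx": 0, "ty": 0.1214, "tz": 0.0443, "ax": 0.2, "ay": 0, "az": 0}, {"tx": 0, "ty": 0.1214, "tz": 0.0443, "ax": 0.2, "ay": 0, "az": 0}, {"tx": 0, "ty": 0, "tz": 0, "ax": 0, "ay": 0, "az": 0}]}}

```text
time_s: 19.73
ee_pos: [0.5265, -0.1691, 0.2867]
eef_rot: [2.948, 0.001, 1.727]
force: [10.8, 3.4, -2.1]
grip_width: 0.0118
grip_force: 45.0
```

```bash
python3 -c "
from h import *
print(go(-82,62.2,7))"
```

```text
({'t': 19.73, 'G': array([-14.9,   0.3, 110.1]), 'fb': array([-82. ,   0.2,  62.3]), 'ft': array([-82.9,   0.2,  67.2]), 'rb': array([65.2,  0.3, 91.2]), 'th': np.float64(11.12), 'yaw': np.float64(0.04), 'roll': np.float64(-0.05), 'F': array([11.2,  1.7, -2.1]), 'M': array([ 0.12, -2.51, -0.04])}, array([-0.013,  0.504,  0.201]), array([0.824, 0.009, 0.008]))
```

Emit:
{"name": "apply_moves", "arguments": {"increments": [{"tx": 0, "ty": 0.1214, "tz": 0.0443, "ax": 0.2, "ay": 0, "az": 0}, {"tx": 0, "ty": 0.1214, "tz": 0.0443, "ax": 0.2, "ay": 0, "az": 0}, {"tx": 0, "ty": 0.1214, "tz": 0.0443, "ax": 0.2, "ay": 0, "az": 0}, {"tx": 0, "ty": 0.1214, "tz": 0.0443, "ax": 0.2, "ay": 0, "az": 0}, {"tx": 0, "ty": 0, "tz": 0, "ax": 0, "ay": 0, "az": 0}]}}

```text
time_s: 20.35
ee_pos: [0.5416, -0.1667, 0.2839]
eef_rot: [3.017, 0.001, 1.727]
force: [12.2, 2.4, -2.0]
grip_width: 0.0115
grip_force: 45.0
```

```bash
python3 -c "
from h import *
print(go(-82.3,62,3))
s=wsave('w5.png')
im=cv2.imread('pics/w5.png')[40:290]
cv2.imwrite('pics/w5b.png',cv2.resize(im,(800,391),interpolation=cv2.INTER_CUBIC))"
```

```text
({'t': 20.35, 'G': array([-12. ,   0.2, 105.3]), 'fb': array([-82.2,   0.2,  62.3]), 'ft': array([-82.8,   0.2,  67.2]), 'rb': array([66.7,  0.3, 80.9]), 'th': np.float64(7.14), 'yaw': np.float64(0.04), 'roll': np.float64(-0.05), 'F': array([12.4,  0.5, -2. ]), 'M': array([ 0.18, -2.56,  0.02])}, array([-0.014,  0.503,  0.208]), array([0.827, 0.01 , 0.008]))
```

View pics/w5b.png

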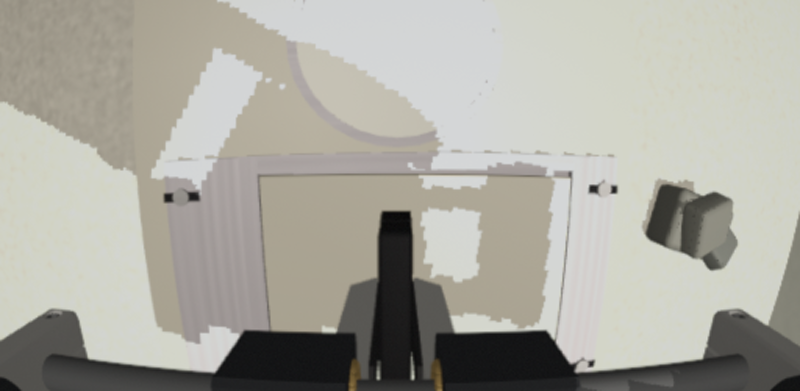

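The front end is tucked under the lip (col 262) and the rear edge clears the rear lip (col 571), with the sides parallel. Continue lowering.

Emit:
{"name": "apply_moves", "arguments": {"increments": [{"tx": 0, "ty": 0.1214, "tz": 0.0443, "ax": 0.2, "ay": 0, "az": 0}, {"tx": 0, "ty": 0.1214, "tz": 0.0443, "ax": 0.2, "ay": 0, "az": 0}, {"tx": 0, "ty": 0, "tz": 0, "ax": 0, "ay": 0, "az": 0}]}}

```text
time_s: 20.78
ee_pos: [0.5491, -0.1655, 0.2821]
eef_rot: [3.052, 0.001, 1.728]
force: [12.1, 2.4, -1.7]
grip_width: 0.0116
grip_force: 45.0
```

Emit:
{"name": "apply_moves", "arguments": {"increments": [{"tx": 0, "ty": 0.1225, "tz": 0.0443, "ax": 0.2, "ay": 0, "az": 0}, {"tx": 0, "ty": 0.1225, "tz": 0.0443, "ax": 0.2, "ay": 0, "az": 0}, {"tx": 0, "ty": 0, "tz": 0, "ax": 0, "ay": 0, "az": 0}]}}

```text
time_s: 21.15
ee_pos: [0.5565, -0.1644, 0.28]
eef_rot: [3.087, 0.001, 1.728]
force: [10.9, 2.9, -3.0]
grip_width: 0.0115
grip_force: 45.0
```

```bash
python3 -c "
from h import *
print(go(-82.4,61.8,0))"
```

```text
({'t': 21.15, 'G': array([ -9.4,   0.3, 100.3]), 'fb': array([-82.4,   0.2,  62.3]), 'ft': array([-82.7,   0.2,  67.2]), 'rb': array([67.4,  0.3, 70.5]), 'th': np.float64(3.15), 'yaw': np.float64(0.05), 'roll': np.float64(-0.05), 'F': array([11.2,  1.2, -3. ]), 'M': array([ 0.16, -2.56,  0.02])}, array([-0.015,  0.387,  0.163]), array([0.629, 0.01 , 0.01 ]))
```

Emit:
{"name": "apply_moves", "arguments": {"increments": [{"tx": 0, "ty": 0.123, "tz": 0.0443, "ax": 0.2, "ay": 0, "az": 0}, {"tx": 0, "ty": 0.123, "tz": 0.0443, "ax": 0.2, "ay": 0, "az": 0}, {"tx": 0, "ty": 0, "tz": 0, "ax": 0, "ay": 0, "az": 0}]}}

```text
time_s: 21.52
ee_pos: [0.5639, -0.1632, 0.2776]
eef_rot: [3.122, 0.001, 1.728]
force: [11.2, 2.6, -1.6]
grip_width: 0.0117
grip_force: 45.0
```

Emit:
{"name": "apply_moves", "arguments": {"increments": [{"tx": 0, "ty": 0.123, "tz": 0.045, "ax": 0.2, "ay": 0, "az": 0}, {"tx": 0, "ty": 0.016, "tz": 0.006, "ax": 0.025, "ay": 0, "az": 0}, {"tx": 0, "ty": 0, "tz": 0, "ax": 0, "ay": 0, "az": 0}]}}

```text
time_s: 21.9
ee_pos: [0.5679, -0.1626, 0.2763]
eef_rot: [3.141, 0.001, 1.728]
force: [10.9, 2.9, -2.7]
grip_width: 0.0118
grip_force: 45.0
```

```bash
python3 -c "
from h import *
print(go(-82.4,61.5,0))"
```

```text
({'t': 21.9, 'G': array([-7.6,  0.3, 96.3]), 'fb': array([-82.6,   0.2,  62.2]), 'ft': array([-82.6,   0.2,  67.2]), 'rb': array([67.4,  0.3, 62.3]), 'th': np.float64(0.03), 'yaw': np.float64(0.04), 'roll': np.float64(-0.05), 'F': array([11.2,  1.2, -2.7]), 'M': array([ 0.2 , -2.5 ,  0.03])}, array([-0.014,  0.011,  0.026]), array([0.007, 0.009, 0.009]))
```

Emit:
{"name": "apply_moves", "arguments": {"increments": [{"tx": 0, "ty": 0, "tz": 0.015, "ax": 0, "ay": 0, "az": 0}, {"tx": 0, "ty": 0, "tz": 0.012, "ax": 0, "ay": 0, "az": 0}, {"tx": 0, "ty": 0, "tz": 0, "ax": 0, "ay": 0, "az": 0}]}}

```text
time_s: 22.28
ee_pos: [0.568, -0.1625, 0.276]
eef_rot: [3.14, 0.001, 1.728]
force: [11.4, 2.9, 0.7]
grip_width: 0.0115
grip_force: 45.0
```

Emit:
{"name": "apply_moves", "arguments": {"increments": [{"tx": 0, "ty": 0, "tz": 0.01, "ax": 0, "ay": 0, "az": 0}, {"tx": 0, "ty": 0, "tz": 0, "ax": 0, "ay": 0, "az": 0}]}}

```text
time_s: 22.52
ee_pos: [0.568, -0.1625, 0.2759]
eef_rot: [3.14, 0.001, 1.728]
force: [10.4, 4.1, 3.5]
grip_width: 0.0116
grip_force: 45.0
```

```bash
python3 -c "
from h import *
print(go(-72,61.5,0))"
```

```text
({'t': 22.52, 'G': array([-7.4,  0.3, 95.9]), 'fb': array([-82.4,   0.2,  61.8]), 'ft': array([-82.4,   0.2,  66.8]), 'rb': array([67.6,  0.3, 62. ]), 'th': np.float64(0.07), 'yaw': np.float64(0.05), 'roll': np.float64(-0.06), 'F': array([10.9,  2.5,  3.5]), 'M': array([ 0.4 , -2.03, -0.01])}, array([-0.016,  0.355,  0.013]), array([0.014, 0.012, 0.009]))
```

It is flat on the ledges. Now follow the spring rearward.

Emit:
{"name": "apply_moves", "arguments": {"increments": [{"tx": 0, "ty": 0.03, "tz": -0.012, "ax": 0, "ay": 0, "az": 0}, {"tx": 0, "ty": 0.035, "tz": 0, "ax": 0, "ay": 0, "az": 0}, {"tx": 0, "ty": 0.035, "tz": 0, "ax": 0, "ay": 0, "az": 0}, {"tx": 0, "ty": 0.035, "tz": 0, "ax": 0, "ay": 0, "az": 0}, {"tx": 0, "ty": 0.035, "tz": 0, "ax": 0, "ay": 0, "az": 0}, {"tx": 0, "ty": 0.035, "tz": 0, "ax": 0, "ay": 0, "az": 0}, {"tx": 0, "ty": 0.035, "tz": 0, "ax": 0, "ay": 0, "az": 0}, {"tx": 0, "ty": 0.035, "tz": 0, "ax": 0, "ay": 0, "az": 0}, {"tx": 0, "ty": 0.03, "tz": 0, "ax": 0, "ay": 0, "az": 0}, {"tx": 0, "ty": 0, "tz": 0, "ax": 0, "ay": 0, "az": 0}]}}

```text
time_s: 23.78
ee_pos: [0.5763, -0.1614, 0.2758]
eef_rot: [-3.139, 0.0, 1.727]
force: [-0.5, 2.5, 7.7]
grip_width: 0.0117
grip_force: 45.0
```

```bash
python3 -c "
from h import *
print(go(-72,61.5,0))"
```

```text
({'t': 23.77, 'G': array([ 0.3,  0.2, 95.8]), 'fb': array([-74.8,   0.1,  62. ]), 'ft': array([-74.8,   0.1,  67. ]), 'rb': array([75.2,  0.2, 61.6]), 'th': np.float64(-0.14), 'yaw': np.float64(0.03), 'roll': np.float64(-0.02), 'F': array([-0.1,  2.5,  7.7]), 'M': array([ 0.31, -0.23, -0.04])}, array([-0.008,  0.076,  0.009]), array([-0.028,  0.004,  0.006]))
```

Emit:
{"name": "apply_moves", "arguments": {"increments": [{"tx": 0, "ty": 0, "tz": -0.015, "ax": 0, "ay": 0, "az": 0}, {"tx": 0, "ty": 0, "tz": -0.015, "ax": 0, "ay": 0, "az": 0}, {"tx": 0, "ty": 0, "tz": 0, "ax": 0, "ay": 0, "az": 0}]}}

```text
time_s: 24.15
ee_pos: [0.5764, -0.1614, 0.2758]
eef_rot: [-3.139, 0.0, 1.727]
force: [5.0, 1.2, 1.7]
grip_width: 0.0115
grip_force: 45.0
```

```bash
python3 -c "
from h import *
print(go(-72,61.8,0))"
```

```text
({'t': 24.15, 'G': array([ 0.4,  0.3, 95.8]), 'fb': array([-74.7,   0.2,  62. ]), 'ft': array([-74.7,   0.2,  67. ]), 'rb': array([75.3,  0.3, 61.6]), 'th': np.float64(-0.15), 'yaw': np.float64(0.04), 'roll': np.float64(-0.01), 'F': array([5.1, 0.4, 1.7]), 'M': array([-0.01, -0.99, -0.01])}, array([-0.01 ,  0.072,  0.001]), array([-0.031,  0.002,  0.008]))
```

That was friction from my downward push; the spring force is back to 5 N. Continue the last few millimetres with a light hold.

Emit:
{"name": "apply_moves", "arguments": {"increments": [{"tx": 0, "ty": 0.025, "tz": -0.01, "ax": 0, "ay": 0, "az": 0}, {"tx": 0, "ty": 0.025, "tz": 0, "ax": 0, "ay": 0, "az": 0}, {"tx": 0, "ty": 0.02, "tz": 0, "ax": 0, "ay": 0, "az": 0}, {"tx": 0, "ty": 0, "tz": 0, "ax": 0, "ay": 0, "az": 0}]}}

```text
time_s: 24.65
ee_pos: [0.5784, -0.161, 0.2759]
eef_rot: [-3.138, -0.0, 1.728]
force: [4.6, 0.4, -2.8]
grip_width: 0.0114
grip_force: 45.0
```

Emit:
{"name": "apply_moves", "arguments": {"increments": [{"tx": 0, "ty": 0.025, "tz": 0, "ax": 0, "ay": 0, "az": 0}, {"tx": 0, "ty": 0, "tz": 0, "ax": 0, "ay": 0, "az": 0}]}}

```text
time_s: 24.9
ee_pos: [0.5792, -0.1609, 0.2759]
eef_rot: [-3.138, -0.0, 1.728]
force: [4.2, 0.8, -4.3]
grip_width: 0.0116
grip_force: 45.0
```

```bash
python3 -c "
from h import *
print(go(-72,61.8,0))"
```

```text
({'t': 24.9, 'G': array([ 3.1,  0.4, 95.9]), 'fb': array([-72. ,   0.3,  62.2]), 'ft': array([-72. ,   0.3,  67.2]), 'rb': array([78. ,  0.4, 61.7]), 'th': np.float64(-0.18), 'yaw': np.float64(0.04), 'roll': np.float64(0.0), 'F': array([ 4.2,  0.1, -4.3]), 'M': array([-0.04, -1.27,  0.01])}, array([-0.012, -0.022,  0.005]), array([-0.036, -0.001,  0.008]))
```

Emit:
{"name": "apply_moves", "arguments": {"increments": [{"tx": 0, "ty": 0, "tz": 0.01, "ax": -0.036, "ay": 0, "az": 0}, {"tx": 0, "ty": 0, "tz": 0, "ax": 0, "ay": 0, "az": 0}]}}

```text
time_s: 25.15
ee_pos: [0.5789, -0.161, 0.2758]
eef_rot: [-3.141, -0.0, 1.727]
force: [-1.9, 0.3, 2.0]
grip_width: 0.0116
grip_force: 45.0
```

```bash
python3 -c "
from h import *
print(go(-72,61.8,0))"
```

```text
({'t': 25.15, 'G': array([ 3.2,  0.4, 95.8]), 'fb': array([-71.9,   0.3,  61.9]), 'ft': array([-71.9,   0.3,  66.9]), 'rb': array([78.1,  0.4, 61.7]), 'th': np.float64(-0.06), 'yaw': np.float64(0.04), 'roll': np.float64(0.02), 'F': array([-1.9,  0.6,  2. ]), 'M': array([ 0.14,  0.31, -0.  ])}, array([-0.011, -0.012,  0.001]), array([-0.012, -0.003,  0.007]))
```

It is against the rear stop and flat. Release with a partial opening and retreat.

Emit:
{"name": "apply_moves", "arguments": {"increments": [{"tx": 0, "ty": 0, "tz": 0, "ax": 0, "ay": 0, "az": 0}, {"tx": 0, "ty": 0, "tz": 0, "ax": 0, "ay": 0, "az": 0}, {"tx": 0, "ty": 0, "tz": 0, "ax": 0, "ay": 0, "az": 0}, {"tx": 0, "ty": 0, "tz": 0, "ax": 0, "ay": 0, "az": 0}, {"tx": 0, "ty": 0, "tz": 0, "ax": 0, "ay": 0, "az": 0}, {"tx": 0, "ty": 0, "tz": 0, "ax": 0, "ay": 0, "az": 0}], "jaw": 0.55}}

```text
time_s: 25.9
ee_pos: [0.5791, -0.1609, 0.2758]
eef_rot: [3.142, -0.0, 1.727]
force: [-0.5, -0.5, 0.4]
grip_width: 0.0423
grip_force: 0.0
```

Emit:
{"name": "apply_moves", "arguments": {"increments": [{"tx": 0, "ty": 0, "tz": -0.1, "ax": 0, "ay": 0, "az": 0}, {"tx": 0, "ty": 0, "tz": -0.3, "ax": 0, "ay": 0, "az": 0}, {"tx": 0, "ty": 0, "tz": -0.6, "ax": 0, "ay": 0, "az": 0}, {"tx": 0, "ty": 0, "tz": -1, "ax": 0, "ay": 0, "az": 0}, {"tx": 0, "ty": 0, "tz": -1, "ax": 0, "ay": 0, "az": 0}, {"tx": -0.5, "ty": 0, "tz": -1, "ax": 0, "ay": 0, "az": 0}, {"tx": -1, "ty": 0, "tz": -0.3, "ax": 0, "ay": 0, "az": 0}, {"tx": -0.5, "ty": 0, "tz": 0, "ax": 0, "ay": 0, "az": 0}, {"tx": 0, "ty": 0, "tz": 0, "ax": 0, "ay": 0, "az": 0}, {"tx": 0, "ty": 0, "tz": 0, "ax": 0, "ay": 0, "az": 0}]}}

```text
time_s: 27.15
ee_pos: [0.5885, -0.2195, 0.4043]
eef_rot: [-3.141, -0.001, 1.728]
force: [0.2, -0.5, 0.1]
grip_width: 0.0422
grip_force: 0.0
```

```bash
python3 - <<'E'
from h import *
c=wsave('w6.png'); print(c['p'],get_obs()['force'])
def W(x,y,z): return np.array([*(O+F3[:2,:2]@np.array([x,y])/1e3),z/1e3])
# bar ends at home and panel/lip appearance
px=cv2.cvtColor(c['px'],cv2.COLOR_RGB2GRAY)
e=np.array([wproj(c,W(x,y,107)) for x,y in[(-3,-35),(9,-35),(9,35),(-3,35)]]); print('pred bar px',e.round(1).tolist())
m=(px<70).astype(np.uint8); x0,y0=e.min(0).astype(int)-15; x1,y1=e.max(0).astype(int)+15
k=np.zeros_like(m);k[y0:y1,x0:x1]=m[y0:y1,x0:x1]
cn=max(cv2.findContours(k,0,1)[0],key=cv2.contourArea); print('found',cv2.boundingRect(cn))
# gray profile along x at y=+42 (off the bar) from front lip to rear lip on panel plane
print([int(px[tuple(wproj(c,W(x,42,67)).round().astype(int)[::-1])]) for x in range(-72,80,4)])
b=wray(c,*np.mean([[cv2.boundingRect(cn)[0],cv2.boundingRect(cn)[1]],[cv2.boundingRect(cn)[0]+cv2.boundingRect(cn)[2],cv2.boundingRect(cn)[1]+cv2.boundingRect(cn)[3]]],0),.107)
print('bar centre in frame',(F3[:2,:2].T@(b[:2]-O)*1e3).round(1))
E
```

```text
[ 0.58846925 -0.21950122  0.40427181] [-0.35214514  0.22497587  0.06033014]
pred bar px [[246.5, 169.5], [259.2, 169.5], [259.5, 95.1], [246.5, 95.1]]
found (247, 95, 12, 73)
[202, 160, 204, 207, 207, 207, 207, 207, 207, 207, 207, 207, 203, 166, 167, 167, 167, 167, 167, 166, 167, 167, 167, 167, 166, 166, 166, 204, 207, 207, 207, 207, 207, 207, 207, 204, 180, 207]
bar centre in frame [3.1 0.9]
```

The handle is at (3.1, 0.9) mm in the frame, against a home of (3, 0). The panel fills the opening evenly from lip to lip, and the robot is clear.

```bash
python3 -c "
from station import *
print(hand_in())"
```

```text
the job is handed in; nothing more can be done
None
```

The hatch is back home, flat on its ledges with both ends under the lips and the handle within 1 mm of its place. The robot is clear and the job is handed in at about 27 s.

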